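# Wedge up the hinged plate and hold it

### The arm

A 6-joint arm with a two-finger parallel gripper is mounted at the origin on a cart in front of the work surface, level with it; the furniture and walls round the work are solid. World frame = base frame: x ahead of the robot, y to its left, z up, the work surface at z = 0. Lengths are in m, angles in rad, forces in N, time in s.
With the tool pointing down it reaches from about 0.35 to 0.975 m from the base axis. Payload 17.4 kg.
Tool frame: the origin (TCP) lies at the very end of the fingers, on their centre line; the grasp point (between the pads) lies 19 mm behind it; z points along the fingers, x is the direction in which the jaws open and shut, and the axes are right-handed (so a half turn about z gives the same grasp; the last joint's range is limited). The gripper opens to 85 mm and grips with 20 to 120 N. Pads are 22 mm wide; open, the fingers measure 114 mm over their backs; the gripper's body (76 mm by 85 mm) begins 54 mm behind the grasp point. The pads swing forward as they close: fully open they stand 13 mm farther back than shut.
Start: joints at [1.161, 0.116, 1.442, -0, 1.584, -0.038], TCP at [0.245, 0.629, 0.231] pointing down, gripper open.
Joint ranges: [-2.83, 2.83], [-0.83, 2.19], [0.07, 2.5], [-1.14, 4.28], [0.01, 3], [-2.97, 2.97]. Speed limits (rad/s): [1.89, 1.89, 2.22, 3.14, 3.14, 3.14].

### API

Orientations are given as a unit quaternion [x, y, z, w].
In Python, from bench import manip gives the robot as it stands.
- The arm moves only by the tool step_arm, never from a script. Its argument "series" is a list of rows, each a list of 2 entries, a list of its own where there are three numbers: the shift along the tool's x, y, z in m, then the turn about the tool's z in rad. In form: [[[dx, dy, dz], spin], ...]. A call has exactly 8 rows; each row shifts and turns the pose as measured when the row begins, along the tool's axes as they then stand; what a row does not reach is not made up. A row lasts 1/8 s, in which the tool goes at most 62.5 mm and 10.7 degrees, less where a joint would pass 70% of its speed; a pose out of reach is approached as far as the arm can. A call with a gripper value outside its range is refused whole. "fingers" is the closure, from -1 (fully open) to 1 (shut), set as the call begins (left out, the last holds). The fingers move at their own pace and stop on an object; the grip force is fixed at half the most. Time passes only in rows, so rows that do not move let the fingers close, or fill a call up. It gives the time, the measured TCP pose, the force and the opening at its end, in the units of the state.
- manip.get_obs(): the state, without advancing time (a new reading comes with each control period).
- manip.camera(name): name is "scene" or "top"; returns the picture (420x560x3 uint8, blue, green, red); there is no depth.
- manip.camera_params(name): a dict with "K" (3x3 intrinsics, pixels), "rvec" (rotation vector, rad) and "tvec" (3), from world to camera coordinates, as OpenCV has them. Camera axes: x right, y down, z forward; pixel columns grow to the right and rows downward; lengths in m; the calibration is good to about 2 mm. A picture is of the moment at which its call begins. camera_params takes no time and is no camera call.
- manip.finish_job(): hands the job in, once; it reports no verdict.
The state is a dict: "clock": time; "q": joint angles; "qvel": joint speeds; "tau": joint torques, N m; "ee_pos": TCP position; "eef_rot": TCP orientation; "contact_force": force on the tool from outside, world axes, zero at the start; "ft_torque": the same for the moment, N m; "finger_gap": opening from 0.0 (shut) to 1.0 (fully open).
Only numpy, scipy, OpenCV 4.12 (cv2) and the standard library are available. Lean on these libraries where they do the work, as an engineer would, in place of code of your own. Each camera call takes 0.05 s, during which the arm holds its last target.

### The job

The hinged plate with the medallion has to be re-shimmed: take the wooden wedge (the tapered piece, not the flat shim block) by its upright grip and slide it along the bench, tip first and square, under the middle of the plate's front edge until that edge is lifted about 4 mm off its frame, and never as much as a centimetre. Push gently, touch the plate with nothing but the wedge, and leave the things lying round it alone. Finish while holding: the wedge stays gripped in the gripper, flat on the bench, and carries the plate while I slip the shims in.

Things in the scene. Friction and masses are not known exactly. Their poses are not given: they have to be found in the camera images.
- wedge: Loose wooden wedge, 120 long (own x), 36 wide (y), 0.16 kg, flat underside (origin: its centre). Ramp rises evenly from 4 mm high at the tip edge (x = +60) to 24 mm at x = -20 (1 in 4), then flat at 24 mm to x = -60, where an upright grip stands. At the start it and the shim block lie flat on the bench in front of the frame, one left, one right, either way, tip pointing roughly away from the robot
- wedge_tip (a point): Middle of the wedge's tip edge, at its underside (x = +60 mm, y = 0, z = 0 in the wedge's frame)
- wedge_grip (a point): Point to grip from above, inside the wedge's upright grip: x = -38 mm, y = 0, 46 mm above the underside. The grip is 18 thick (y, to be gripped across), 40 long (x, from -58 to -18), from 24 up to 64 mm above the underside
- frame: Low dark steel frame fixed to the bench, 185 x 177 mm; origin on the bench under its middle, x from its open front to the hinge at its rear (roughly away from the robot), z up. Two side bars, 18 wide, 12 high, at y = -66 and +66 mm carry the plate and leave 114 mm of bare bench between them, open to the front, where the wedge slides in
- plate: Bare steel plate 177 long, 150 wide, 14 thick, 0.6 to 1.3 kg, a round bronze medallion clamped on top (clamp tops 41 mm above the bench). It only swings up about the hinge at its rear (origin: on the axis, at frame x = +88 mm, 19 mm above the bench) and falls back by its weight. At rest it lies on the side bars, underside 12 mm above the bench
- plate_lip (a point): Middle of the plate's lower front edge, at frame x = -95 mm, y = 0: 12 mm above the bench at rest, higher by as much as the edge is lifted. The ramp meets it when the wedge's tip is 32 mm in under it; every further 4 mm of push lifts it 1 mm, so it is 4 mm up with the tip about 48 mm in
- shim_block: Flat wooden shim block, not tapered: 120 x 36, 24 mm thick all along, with the same upright grip; too thick for the gap. Origin: centre of its underside. To be left alone
- pliers: Pliers with red handles, 57 x 176 x 14 mm, lying right of the frame; origin at the middle of the underside. To be left alone
- pumice_block: Grey rubbing block, 46 x 76 x 31 mm, left of the frame; origin at the middle of the underside. To be left alone

How it is judged:
On the way:
1. the gripped wedge lies flat on the bench with its tip under the middle of the plate's front edge, the plate not yet lifted (contact force between the fingers and wedge above 8 N and x of wedge_tip in the frame of frame between -0.095 and -0.055 m and height (world z) of wedge below 0.005 m and height (world z) of plate_lip below 0.0135 m and y of wedge_tip in the frame of frame between -0.04 and 0.04 m), for 0.1 s.
At the end, for the whole second after the job is handed in: The plate's front edge is 2 to 7 mm above its rest and still; the wedge carries it (more than 0.5 N), is gripped (more than 8 N), flat on the bench (within 4 mm and 0.07 rad), square to the frame within 0.2 rad and within 25 mm of its middle line; the fingers do not touch the plate (height (world z) of plate_lip between 0.014 and 0.019 m and contact force between wedge and plate above 0.5 N and contact force between the fingers and wedge above 8 N and contact force between the fingers and plate below 0.3 N and height (world z) of wedge below 0.004 m and angle between wedge's own z axis and vertical below 0.07 rad and x of wedge_tip in the frame of frame above -0.07 m and y of wedge_tip in the frame of frame between -0.025 and 0.025 m and angle between the x axis of wedge and the x axis of frame, either way round below 0.2 rad and linear speed of wedge below 0.01 m/s and angular speed of plate below 0.05 rad/s); the arm keeps its last pose, push and grip.
It fails at once if the wedge is rammed or pressed against the plate with more than 25 N (contact force between wedge and plate above 25 N).
It fails at once if the plate's front edge is lifted more than 10 mm (height (world z) of plate_lip above 0.022 m).
It fails at once if the robot itself touches the plate (contact force between any of the arm, the fingers and plate above 1 N).
It fails at once if the shim block, the pliers or the rubbing block is moved more than 20 mm (distance of any of shim_block, pliers, pumice_block from where it was at the start of the episode above 0.02 m).
It also fails if it takes over 54 s, if anything falls off the work surface, if the arm or the gripper's body presses on something with over 40 N, if the wrist force passes 120 N, or if a joint passes its speed limit or range.

## Working session

There is one attempt and no reset: what is moved stays moved. The work goes in short steps, Python scripts to look and compute and a tool call to move; the robot and the scene stay as the last step left them, time stands still between calls to the robot, and variables do not carry over. Pictures are saved under pics/ and viewed, and the job is handed in when it is done.

Besides the shell and the picture viewer there is one more tool, called after "Request:" by a JSON object that holds its "name" and its "arguments". step_arm: Moves the arm, as the interface text tells. Its arguments: {"type":"object","properties":{"series":{"type":"array","items":{"type":"array"}},"fingers":{"type":"number"}},"required":["series"]}

```bash
mkdir -p pics; ls
python3 - <<'E'
from bench import manip
import cv2,numpy as np
for n in("scene","top"):
    cv2.imwrite(f"pics/{n}0.png",manip.camera(n)); p=manip.camera_params(n)
    R=cv2.Rodrigues(np.array(p["rvec"]))[0]; print(n,np.round(p["K"],1).tolist(),np.round(-R.T@np.array(p["tvec"]).ravel(),3),np.round(R[2],2))
o=manip.get_obs(); print({k:np.round(v,4).tolist() for k,v in o.items()})
E
```

```text
pics
scene [[517.1, 0.0, 278.8], [0.0, 517.1, 208.3], [0.0, 0.0, 1.0]] [-0.205 -0.607  0.614] [ 0.71  0.53 -0.46]
top [[497.4, 0.0, 276.0], [0.0, 497.4, 208.1], [0.0, 0.0, 1.0]] [ 0.444 -0.005  1.095] [ 0.17  0.03 -0.99]
{'clock': 0.1, 'q': [1.1612, 0.1164, 1.4422, 0.0, 1.584, -0.0378], 'qvel': [-0.0012, -0.0014, -0.0023, -0.0023, -0.001, 0.0], 'tau': [0.0017, -73.366, -63.3796, 0.0001, 0.0052, 0.0], 'ee_pos': [0.2452, 0.6287, 0.2306], 'eef_rot': [0.8256, 0.5642, -0.0005, 0.0003], 'contact_force': [0.2946, -0.1486, -0.5061], 'ft_torque': [0.0069, 0.0058, -0.0135], 'finger_gap': 1.0013}
```

View pics/scene0.png

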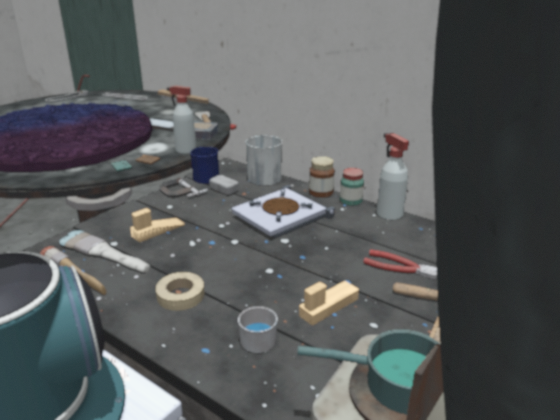

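View pics/top0.png

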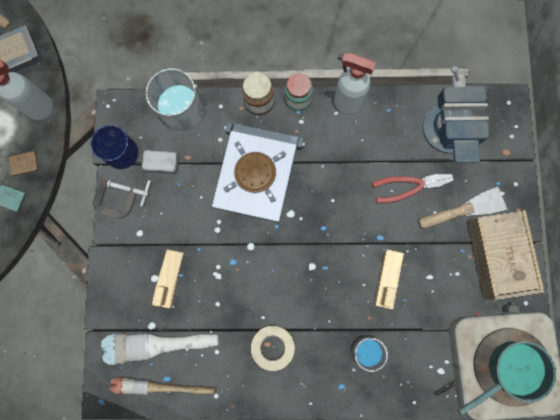

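The top view shows two wooden pieces, at about (168,279) and (390,279). The plate is at (255,172). I'll zoom in to tell the two pieces apart.

Run:
```python
import cv2,numpy as np
s=cv2.imread("pics/scene0.png");t=cv2.imread("pics/top0.png")
z=lambda im,x,y,w,h:cv2.resize(im[y:y+h,x:x+w],(390,290),interpolation=cv2.INTER_CUBIC)
a=np.hstack([z(s,120,195,78,58),z(s,290,265,78,58)]);b=np.hstack([z(t,130,245,78,58),z(t,350,245,78,58)])
cv2.imwrite("pics/zoom0.png",np.vstack([a,b]))
cv2.imwrite("pics/zoom1.png",np.hstack([cv2.resize(t[115:230,200:315],(400,400),interpolation=cv2.INTER_CUBIC),cv2.resize(s[165:265,220:345],(400,400),interpolation=cv2.INTER_CUBIC)]))
```

```text
(no output)
```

View pics/zoom0.png

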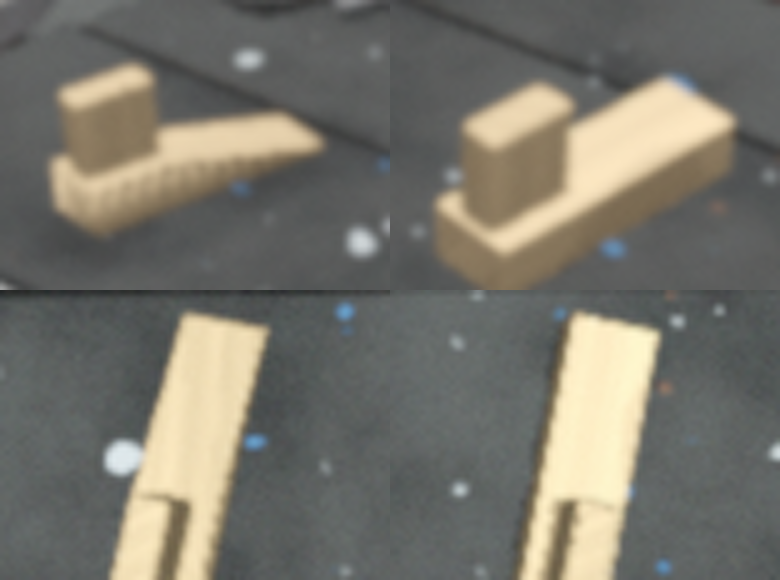

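View pics/zoom1.png

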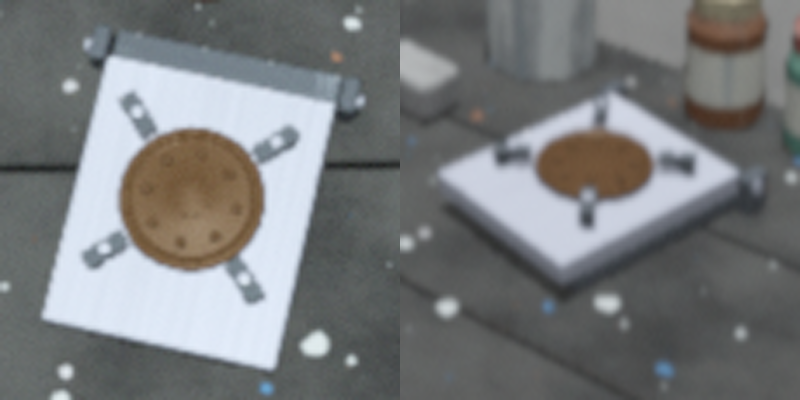

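```bash
cat > h.py <<'E'
from bench import manip
import cv2,numpy as np
def P(n):
    p=manip.camera_params(n);R=cv2.Rodrigues(np.array(p["rvec"],float))[0];t=np.array(p["tvec"],float).reshape(3)
    return np.array(p["K"],float),R,t
def ray(n,uv,z):
    K,R,t=P(n);c=-R.T@t;uv=np.atleast_2d(np.array(uv,float))
    d=(R.T@np.linalg.inv(K)@np.c_[uv,np.ones(len(uv))].T).T
    return c+d*((z-c[2])/d[:,2])[:,None]
def tri(a,b):
    M=[]
    for n in("scene","top"):
        K,R,t=P(n);M.append(K@np.c_[R,t])
    X=cv2.triangulatePoints(M[0],M[1],np.array(a,float).reshape(-1,2).T,np.array(b,float).reshape(-1,2).T);return (X[:3]/X[3]).T
def proj(n,X):
    p=manip.camera_params(n);return cv2.projectPoints(np.array(X,float).reshape(-1,3),np.array(p["rvec"],float),np.array(p["tvec"],float),np.array(p["K"],float),None)[0].reshape(-1,2)
E
python3 - <<'E'
from h import *
t=cv2.imread("pics/top0.png");s=cv2.imread("pics/scene0.png")
cv2.imwrite("pics/z2.png",np.hstack([cv2.resize(t[245:315,145:195],(400,560),interpolation=cv2.INTER_CUBIC),cv2.resize(s[200:245,120:170],(400,360),interpolation=cv2.INTER_CUBIC)[:560] if 0 else cv2.resize(s[200:270,125:175],(400,560),interpolation=cv2.INTER_CUBIC)]))
for n,im in(("top",t),("scene",s)):
    b,g,r=[im[...,i].astype(int) for i in range(3)]
    for nm,m,roi in(("plate",(b>170)&(g>165)&(r>160),(205,120,110,110) if n=="top" else (225,180,110,60)),("wood",(r-b>35)&(r>110),(140,240,60,75) if n=="top" else (120,200,70,45))):
        x,y,w,h=roi;mm=np.zeros(m.shape,np.uint8);mm[y:y+h,x:x+w]=m[y:y+h,x:x+w]*255
        c=max(cv2.findContours(mm,0,1)[0],key=cv2.contourArea);hu=cv2.convexHull(c)
        for e in np.arange(2,15,.5):
            a=cv2.approxPolyDP(hu,e,True)
            if len(a)<=(4 if n=="top" or nm=="plate" else 6):break
        a=a.reshape(-1,2);print(n,nm,cv2.contourArea(c),a.tolist())
        if nm=="plate": print(np.round(ray(n,a,.026),4).tolist())
E
```

```text
top plate 5187.5 [[232, 131], [295, 144], [278, 220], [212, 205]]
[[0.7996, 0.1224, 0.026], [0.7679, -0.0186, 0.026], [0.5973, 0.0197, 0.026], [0.6314, 0.1642, 0.026]]
top wood 989.5 [[182, 252], [170, 307], [152, 304], [166, 250]]
scene plate 1028.5 [[324, 208], [272, 230], [233, 208], [285, 189]]
[[0.7615, -0.0249, 0.026], [0.5997, 0.0119, 0.026], [0.6279, 0.1537, 0.026], [0.7915, 0.1152, 0.026]]
scene wood 847.5 [[130, 231], [132, 213], [144, 208], [183, 222], [141, 240], [134, 238]]
```

View pics/z2.png

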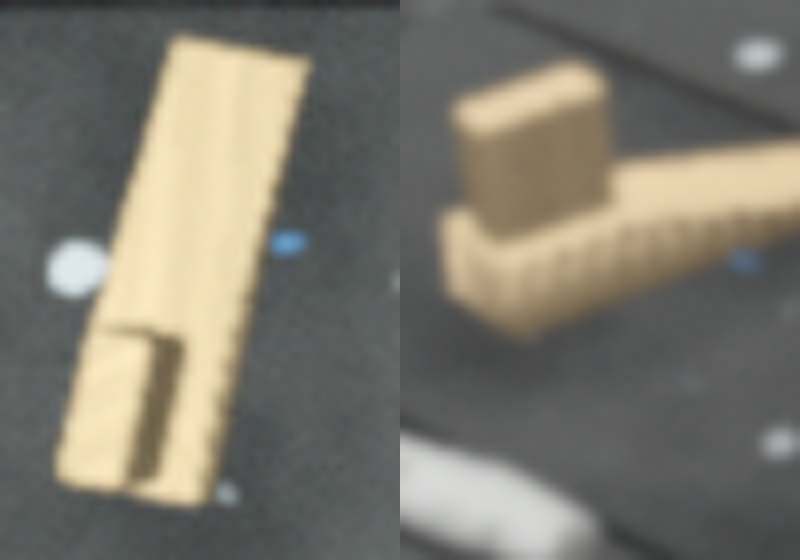

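Left zoom shows the tapered wedge: its ramp thins to the tip, with the tip edge at about (167,249)–(183.5,252.5). The grip top is centred near (157.7,295.6) in the top view and (140.8,211.9) in the scene view. The right-hand piece is a uniformly thick shim block.

Run:
```python
from h import *
u=lambda x,y,ox,oy:[(x+.5)/8-.5+ox,(y+.5)/8-.5+oy]
T=lambda x,y:u(x,y,145,245);S=lambda x,y:u(x-400,y,125,200)
print("grip tri",np.round(tri([S(530,99)],[T(105,408)]),4))
print("corner tri rear-near, front-near",np.round(tri([S(487,137),S(608,90)],[T(128,488),T(153,335)]),4))
tip=ray("top",[T(175,36),T(312,64)],.004);print("tip",np.round(tip,4),tip.mean(0))
rear=ray("top",[T(57,482),T(128,488),T(83,327),T(153,335)],.064);print("grip top corners",np.round(rear,4))
rr=ray("top",[T(210,505)],.024);print("rear right body",rr)
g=rear.mean(0);a=tip.mean(0)-g;print("grip",g,"len",np.hypot(*a[:2]),"yaw",np.degrees(np.arctan2(a[1],a[0])))
# plate, subpixel lines from mask
t=cv2.imread("pics/top0.png").astype(int);m=((t.min(2)>170)*255).astype(np.uint8);mm=0*m;mm[120:230,205:315]=m[120:230,205:315]
k=cv2.findContours(mm,0,1)[0];h=cv2.convexHull(max(k,key=cv2.contourArea))
w=ray("top",h.reshape(-1,2),.026)[:,:2].astype(np.float32);r=cv2.minAreaRect(w);print("rect",r,cv2.boxPoints(r))
print("scene-tri plate corners",np.round(tri([[272,230],[233,208],[324,208],[285,189]],[[278,220],[212,205],[295,144],[232,131]]),4))
```

```text
grip tri [[0.4381 0.2661 0.0604]]
corner tri rear-near, front-near [[0.4176 0.2599 0.0591]
 [0.4567 0.2546 0.0591]]
tip [[0.5372 0.2668 0.004 ]
 [0.5293 0.2286 0.004 ]] [0.53325189 0.24767088 0.004     ]
grip top corners [[0.4179 0.2783 0.064 ]
 [0.4164 0.2599 0.064 ]
 [0.4571 0.2731 0.064 ]
 [0.4551 0.2549 0.064 ]]
rear right body [[0.41083119 0.24813134 0.024     ]]
grip [0.43661645 0.26654108 0.064     ] len 0.09846061203599533 yaw -11.049221927835669
rect ((0.6985412836074829, 0.07234987616539001), (0.15009115636348724, 0.17693331837654114), 77.02000427246094) [[ 0.595479    0.0190924 ]
 [ 0.7678914  -0.02064875]
 [ 0.80160356  0.12560736]
 [ 0.62919116  0.1653485 ]]
scene-tri plate corners [[ 0.6002  0.0168  0.0237]
 [ 0.6343  0.1631  0.0203]
 [ 0.77   -0.0191  0.0205]
 [ 0.8018  0.123   0.0198]]
```

Request:
{"name": "step_arm", "arguments": {"series": [[[0,0,0],-0.18],[[-0.035,0.028,0],0],[[-0.035,0.028,0],0],[[-0.035,0.028,0],0],[[-0.035,0.028,0],0],[[-0.035,0.028,0],0],[[-0.035,0.028,0],0],[[0,0,0],0]], "fingers": -1}}

```text
clock: 1.1
ee_pos: [0.3738, 0.3835, 0.2275]
eef_rot: [0.769, 0.639, -0.003, 0.001]
contact_force: [-1.0, 1.4, -0.7]
finger_gap: 1.001
```

```bash
cat > st.py <<'E'
from h import *
import sys
from scipy.spatial.transform import Rotation as R
o=manip.get_obs();M=R.from_quat(o["eef_rot"]).as_matrix();p=np.array(o["ee_pos"])
print("t",o["clock"],"p",np.round(p,4),"tooly yaw",round(np.degrees(np.arctan2(M[1,1],M[0,1])),2),"z",np.round(M[:,2],4),"F",np.round(o["contact_force"],2),"gap",round(o["finger_gap"],3))
if len(sys.argv)>3: print("tool delta",np.round(M.T@(np.array(list(map(float,sys.argv[1:4])))-p),4))
E
python3 st.py 0.4366 0.2665 0.030
```

```text
t 1.1 p [0.3738 0.3835 0.2275] tooly yaw -10.57 z [-0.0027 -0.0054 -1.    ] F [-0.95  1.39 -0.74] gap 1.001
tool delta [-0.1024  0.0835  0.198 ]
```

Request:
{"name": "step_arm", "arguments": {"series": [[[-0.035,0.028,0.015],0],[[-0.035,0.028,0.015],0],[[-0.032,0.027,0.015],0],[[0,0,0.025],0],[[0,0,0.025],0],[[0,0,0.02],0],[[0,0,0],0],[[0,0,0],0]]}}

```text
clock: 2.1
ee_pos: [0.4369, 0.2678, 0.1092]
eef_rot: [0.768, 0.64, -0.003, 0.0]
contact_force: [-0.1, -0.3, -0.1]
finger_gap: 0.999
```

```bash
python3 st.py 0.4366 0.2665 0.030
python3 - <<'E'
from h import *
t=manip.camera("top");s=manip.camera("scene")
cv2.imwrite("pics/a.png",np.hstack([cv2.resize(t[235:325,120:210],(390,390),interpolation=2),cv2.resize(s[170:260,100:190],(390,390),interpolation=2)]))
E
```

```text
t 2.1 p [0.4369 0.2678 0.1092] tooly yaw -10.41 z [-0.0038 -0.0041 -1.    ] F [-0.07 -0.28 -0.1 ] gap 0.999
tool delta [-0.0009  0.0002  0.0792]
```

View pics/a.png

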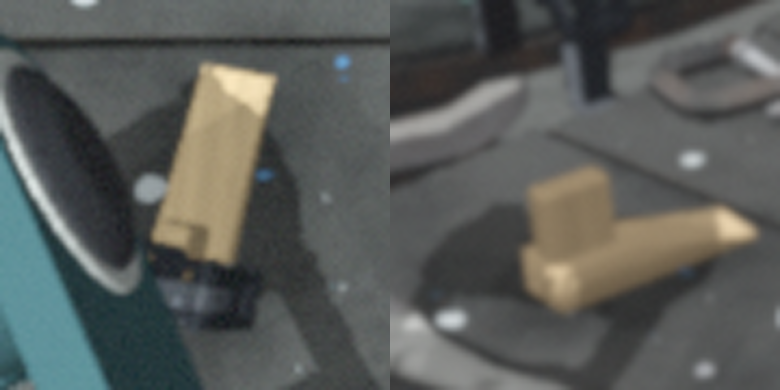

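Run:
```python
from h import *
for X in([.437,.268,.109],[.437+.008,.268+.042,.12],[.437-.008,.268-.042,.12],[.437,.268,.18]):
    print(X,proj("scene",X),proj("top",X))
```

```text
[0.437, 0.268, 0.109] [[136.26540025 192.60772086]] [[150.98794237 295.51720079]]
[0.445, 0.31, 0.12] [[126.32404281 182.18579642]] [[128.20571527 291.43591346]]
[0.429, 0.226, 0.12] [[145.41047219 194.41189947]] [[170.75945177 299.70886154]]
[0.437, 0.268, 0.18] [[132.09807429 163.12200204]] [[140.2649122  295.82396969]]
```

Run:
```python
from h import *
s=manip.camera("scene")
cv2.imwrite("pics/b.png",cv2.resize(s[60:260,40:240],(600,600),interpolation=2))
```

```text
(no output)
```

View pics/b.png

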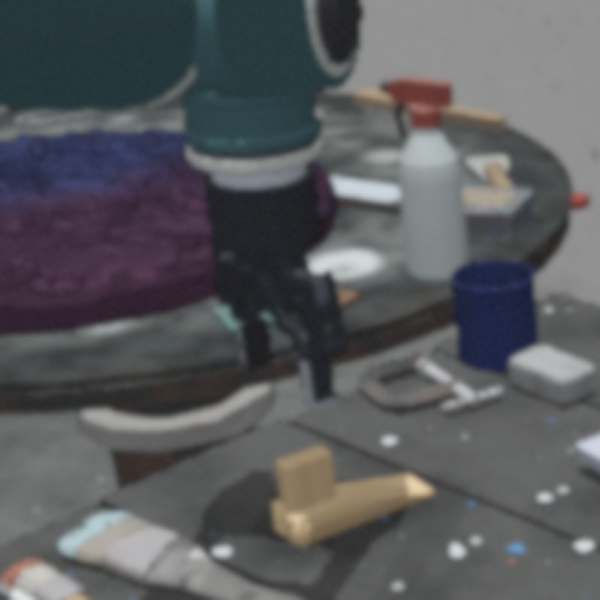

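The picture shows the gripper straight above the grip, with the near finger at about (145,192), where the projection puts it. Descending and gripping.

Request:
{"name": "step_arm", "arguments": {"series": [[[-0.001,0,0.02],-0.01],[[0,0,0.02],0],[[0,0,0.02],0],[[0,0,0.01],0],[[0,0,0.006],0],[[0,0,0.002],0],[[0,0,0],0],[[0,0,0],0]]}}

```text
clock: 3.25
ee_pos: [0.4368, 0.2663, 0.0273]
eef_rot: [0.765, 0.645, -0.002, 0.001]
contact_force: [0.7, -0.3, -0.5]
finger_gap: 1.0
```

```bash
python3 st.py 0.4366 0.2665 0.030
```

```text
t 3.25 p [0.4368 0.2663 0.0273] tooly yaw -9.73 z [-0.0015 -0.0029 -1.    ] F [ 0.73 -0.34 -0.47] gap 1.0
tool delta [ 0.0001 -0.0002 -0.0027]
```

Request:
{"name": "step_arm", "arguments": {"series": [[[0,0,-0.002],0.022],[[0,0,0],0],[[0,0,0],0],[[0,0,0],0],[[0,0,0],0],[[0,0,0],0],[[0,0,0],0],[[0,0,0],0]], "fingers": 1}}

```text
clock: 4.25
ee_pos: [0.4372, 0.2665, 0.0303]
eef_rot: [0.772, 0.636, -0.001, 0.001]
contact_force: [-0.0, 0.6, 0.7]
finger_gap: 0.199
```

```bash
python3 st.py 0.4366 0.2665 0.030
```

```text
t 4.25 p [0.4372 0.2665 0.0303] tooly yaw -11.08 z [-4.0e-04 -2.3e-03 -1.0e+00] F [-0.04  0.64  0.73] gap 0.199
tool delta [-0.0001 -0.0006  0.0003]
```

Request:
{"name": "step_arm", "arguments": {"series": [[[0,0,0],0.033],[[-0.008,0.005,0],0],[[-0.012,0.0075,0],0],[[-0.012,0.0075,0],0],[[-0.012,0.0075,0],0],[[-0.012,0.0075,0],0],[[-0.008,0.005,0],0],[[0,0,0],0]]}}

```text
clock: 5.25
ee_pos: [0.4635, 0.189, 0.0303]
eef_rot: [0.784, 0.621, -0.001, 0.001]
contact_force: [-0.1, -2.0, 0.7]
finger_gap: 0.199
```

```bash
python3 st.py 0.4876 0.1209 0.030
```

```text
t 5.25 p [0.4635 0.189  0.0303] tooly yaw -13.18 z [-4.0e-04 -2.5e-03 -1.0e+00] F [-0.06 -2.04  0.67] gap 0.199
tool delta [-0.0608  0.039   0.0005]
```

Request:
{"name": "step_arm", "arguments": {"series": [[[-0.008,0.005,0],0],[[-0.011,0.007,0],0],[[-0.011,0.007,0],0],[[-0.011,0.007,0],0],[[-0.011,0.007,0],0],[[-0.008,0.005,0],0],[[0,0,0],0],[[0,0,0],0]]}}

```text
clock: 6.25
ee_pos: [0.4884, 0.1171, 0.0303]
eef_rot: [0.784, 0.621, -0.001, 0.001]
contact_force: [-0.2, 0.3, -0.2]
finger_gap: 0.204
```

```bash
python3 st.py 0.4876 0.1209 0.030
python3 - <<'E'
from h import *
t=manip.camera("top");s=manip.camera("scene")
cv2.imwrite("pics/c_t.png",t);cv2.imwrite("pics/c_s.png",s)
cv2.imwrite("pics/c.png",np.hstack([cv2.resize(t[180:300,190:290],(400,480),interpolation=2),cv2.resize(s[170:290,200:300],(400,480),interpolation=2)]))
E
```

```text
t 6.25 p [0.4884 0.1171 0.0303] tooly yaw -13.18 z [-7.0e-04 -2.7e-03 -1.0e+00] F [-0.22  0.29 -0.21] gap 0.204
tool delta [ 0.0035 -0.0016  0.0003]
```

View pics/c.png

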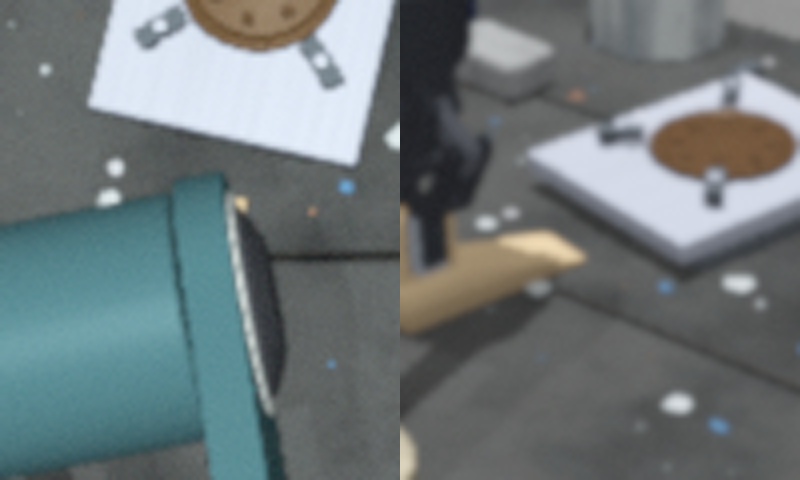

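Run:
```python
from h import *
u=np.array([.9745,-.2246]);v=np.array([.2246,.9745]);L=np.array([.6123,.0922])
f=lambda x,y:[200+(x-400+.5)/4-.5,170+(y+.5)/4-.5]
w=ray("scene",[f(585,262),f(548,232)],.004)
c=ray("scene",[f(685,247),f(531,154)],.026)
l=c.mean(0);print("scene corners",np.round(c,4),"mid",l)
for X in(w[0],w[1],w.mean(0)): 
  d=X[:2]-l[:2];e=X[:2]-L;print(np.round(X,4),"rel scene lip s,y",np.round([d@u,d@v],4),"rel top lip",np.round([e@u,e@v],4))
p=np.array([.4884,.1171])+.098*u;e=p-L;print("kin tip",e@u,e@v)
# initial-tip consistency: scene image0
```

```text
scene corners [[0.5933 0.0102 0.026 ]
 [0.6265 0.1545 0.026 ]] mid [0.60990393 0.08236044 0.026     ]
[0.5749 0.0691 0.004 ] rel scene lip s,y [-0.0311 -0.0208] rel top lip [-0.0312 -0.0309]
[0.5886 0.1091 0.004 ] rel scene lip s,y [-0.0268  0.0212] rel top lip [-0.0269  0.0111]
[0.5818 0.0891 0.004 ] rel scene lip s,y [-0.0289  0.0002] rel top lip [-0.0291 -0.0099]
kin tip -0.028323739819999954 -0.0035628899999999943
```

The scene view shows the tip edge at about (246,235)–(237,228), square to the plate. It is 29 mm short of the lip, 0–3 mm right of the middle and still gripped. Sliding it in under the lip.

Request:
{"name": "step_arm", "arguments": {"series": [[[0.002,0.004,0],0],[[0,0.007,0],0],[[0,0.008,0],0],[[0,0.008,0],0],[[0,0.008,0],0],[[0,0.008,0],0],[[0,0.004,0],0],[[0,0,0],0]]}}

```text
clock: 7.35
ee_pos: [0.5382, 0.1086, 0.0303]
eef_rot: [0.783, 0.622, -0.001, 0.001]
contact_force: [0.8, -0.5, 0.1]
finger_gap: 0.197
```

```bash
cat > lk.py <<'E'
from h import *
import sys
u=np.array([.9745,-.2246]);v=np.array([.2246,.9745]);L=np.array([.6123,.0922])
e=np.array(manip.get_obs()["ee_pos"])[:2]+.098*u-L;print("kin tip s,y",np.round([e@u,e@v],4))
s=manip.camera("scene");cv2.imwrite(f"pics/{sys.argv[1]}_s.png",s)
cv2.imwrite(f"pics/{sys.argv[1]}.png",cv2.resize(s[170:270,210:340],(780,600),interpolation=2))
E
python3 st.py; python3 lk.py d
```

```text
t 7.35 p [0.5382 0.1086 0.0303] tooly yaw -13.11 z [-7.0e-04 -2.5e-03 -1.0e+00] F [ 0.81 -0.5   0.14] gap 0.197
kin tip s,y [ 0.0221 -0.0007]
```

View pics/d.png

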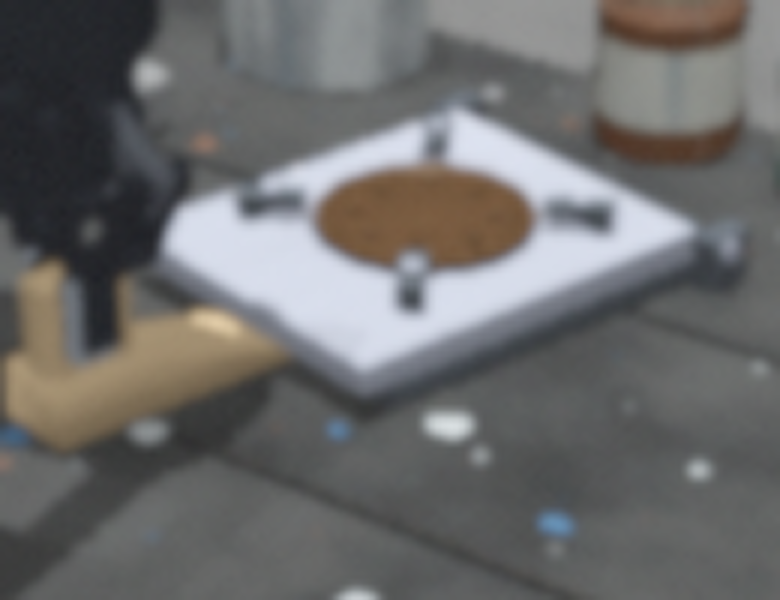

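The picture shows the tip gone under the front edge, with contact not yet made and force near 0. From here I advance slowly and watch the force.

Request:
{"name": "step_arm", "arguments": {"series": [[[0,0.001,0],0],[[0,0.001,0],0],[[0,0.001,0],0],[[0,0.001,0],0],[[0,0.001,0],0],[[0,0.001,0],0],[[0,0.001,0],0],[[0,0,0],0]]}}

```text
clock: 8.4
ee_pos: [0.5448, 0.1071, 0.0303]
eef_rot: [0.783, 0.622, -0.001, 0.001]
contact_force: [0.1, 0.5, -0.4]
finger_gap: 0.202
```

```bash
python3 st.py; python3 lk.py e
```

```text
t 8.4 p [0.5448 0.1071 0.0303] tooly yaw -13.09 z [-0.001  -0.0024 -1.    ] F [ 0.07  0.55 -0.37] gap 0.202
kin tip s,y [ 0.0289 -0.0006]
```

Request:
{"name": "step_arm", "arguments": {"series": [[[0,0.001,0],0],[[0,0.001,0],0],[[0,0.001,0],0],[[0,0.001,0],0],[[0,0.001,0],0],[[0,0.001,0],0],[[0,0,0],0],[[0,0,0],0]]}}

```text
clock: 9.45
ee_pos: [0.5487, 0.1062, 0.0305]
eef_rot: [0.783, 0.622, -0.003, -0.001]
contact_force: [-2.8, 0.1, 0.2]
finger_gap: 0.2
```

```bash
python3 st.py; python3 lk.py f
```

```text
t 9.45 p [0.5487 0.1062 0.0305] tooly yaw -13.08 z [-0.0068 -0.0016 -1.    ] F [-2.75  0.13  0.23] gap 0.2
kin tip s,y [ 0.0329 -0.0006]
```

Request:
{"name": "step_arm", "arguments": {"series": [[[0,0.0015,0],0],[[0,0.0015,0],0],[[0,0.0015,0],0],[[0,0.0015,0],0],[[0,0.0015,0],0],[[0,0.0015,0],0],[[0,0,0],0],[[0,0,0],0]]}}

```text
clock: 10.5
ee_pos: [0.5497, 0.1062, 0.0324]
eef_rot: [0.783, 0.622, -0.01, -0.009]
contact_force: [-2.3, -0.7, 1.7]
finger_gap: 0.201
```

```bash
python3 st.py; python3 lk.py g
```

```text
t 10.5 p [0.5497 0.1062 0.0324] tooly yaw -13.05 z [-0.0274  0.0011 -0.9996] F [-2.34 -0.7   1.73] gap 0.201
kin tip s,y [ 0.0339 -0.0005]
```

View pics/g.png

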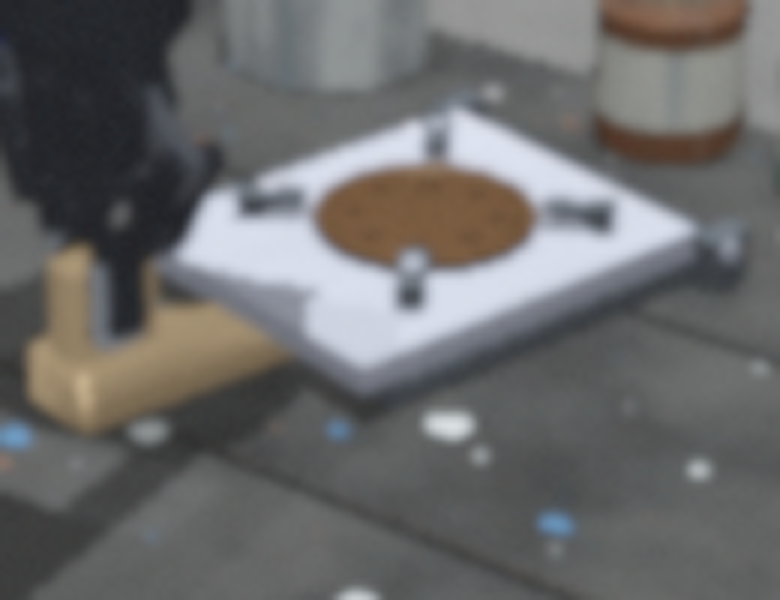

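Contact was made at about 33 mm, but the high push is pitching the wedge about its tip: the tool leans 1.6° and its z has risen 2 mm. I'll press the rear down first, then push forward with down-pressure.

Request:
{"name": "step_arm", "arguments": {"series": [[[0,0,0.001],0],[[0,0,0.001],0],[[0,0,0.001],0],[[0,0,0.001],0],[[0,0,0],0],[[0,0,0],0],[[0,0,0],0],[[0,0,0],0]]}}

```text
clock: 11.55
ee_pos: [0.549, 0.106, 0.0307]
eef_rot: [0.783, 0.622, -0.011, -0.01]
contact_force: [-4.2, -0.3, 3.8]
finger_gap: 0.201
```

```bash
python3 st.py
```

```text
t 11.55 p [0.549  0.106  0.0307] tooly yaw -13.08 z [-2.950e-02  9.000e-04 -9.996e-01] F [-4.23 -0.34  3.77] gap 0.201
```

Request:
{"name": "step_arm", "arguments": {"series": [[[0,0.002,0.001],0],[[0,0.002,0.001],0],[[0,0.002,0.001],0],[[0,0.002,0.001],0],[[0,0,0.001],0],[[0,0,0],0],[[0,0,0],0],[[0,0,0],0]]}}

```text
clock: 12.55
ee_pos: [0.551, 0.1059, 0.0303]
eef_rot: [0.783, 0.622, -0.017, -0.015]
contact_force: [-4.2, 0.2, 5.8]
finger_gap: 0.206
```

```bash
python3 st.py; python3 lk.py i
python3 - <<'E'
from h import *
print(np.round(manip.get_obs()["ft_torque"],3))
E
```

```text
t 12.55 p [0.551  0.1059 0.0303] tooly yaw -13.04 z [-0.0447  0.003  -0.999 ] F [-4.22  0.23  5.82] gap 0.206
kin tip s,y [ 0.0352 -0.0004]
[-0.066  0.231 -0.143]
```

View pics/i.png

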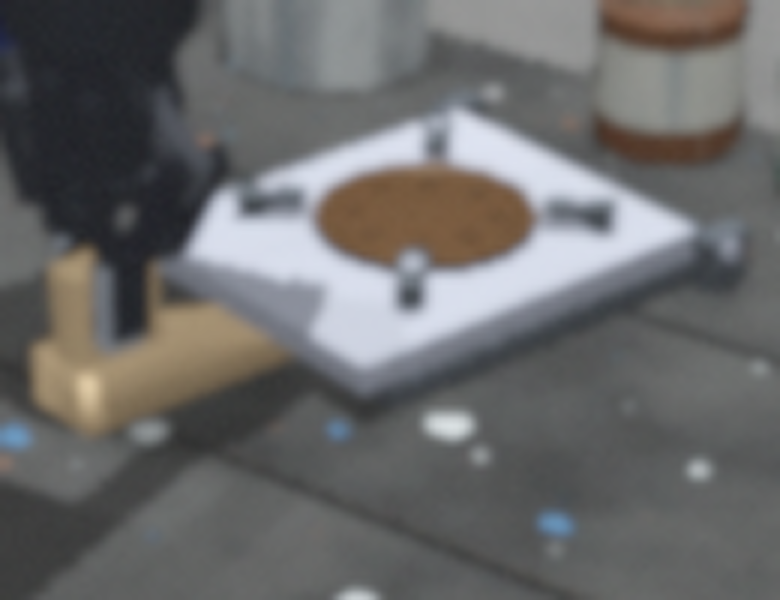

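Run:
```python
from h import *
u=np.array([.9745,-.2246]);v=np.array([.2246,.9745])
for n,p in(("d",[.5382,.1086]),("f",[.5487,.1062]),("i",[.551,.1059])):
    r=np.array(p)-.022*u
    for z in(0,.024):
        for k in(-.018,.018):
            q=proj("scene",[*(r+k*v),z])[0];print(n,z,k,np.round((q-[210,170])*6+2.5,1))
im=[cv2.resize(cv2.imread(f"pics/{n}_s.png")[208:250,208:240],(256,336),interpolation=2) for n in "dfi"]
cv2.imwrite("pics/cmp.png",np.hstack(im))
```

```text
d 0 -0.018 [ 56.8 448.2]
d 0 0.018 [  3.4 410.6]
d 0.024 -0.018 [ 53.4 393.2]
d 0.024 0.018 [ -0.4 356.4]
f 0 -0.018 [ 80.4 438.5]
f 0 0.018 [ 26.8 401.3]
f 0.024 -0.018 [ 77.2 383.7]
f 0.024 0.018 [ 23.2 347.2]
i 0 -0.018 [ 85.1 436.2]
i 0 0.018 [ 31.4 399.1]
i 0.024 -0.018 [ 81.9 381.5]
i 0.024 0.018 [ 27.9 345.1]
```

View pics/cmp.png

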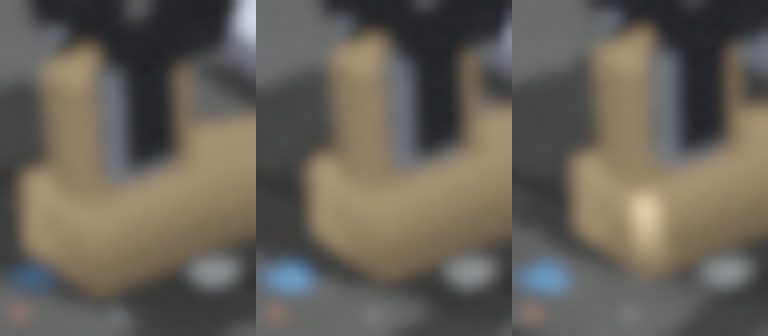

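Compared with earlier frames, the wedge's rear corner is where a flat wedge would put it, near (95,437) in the zoom. So only the tool leans in the grip. Fewer, larger steps should reduce that creep.

Request:
{"name": "step_arm", "arguments": {"series": [[[0,0.004,0.001],0],[[0,0.004,0.001],0],[[0,0,0],0],[[0,0,0],0],[[0,0,0],0],[[0,0,0],0],[[0,0,0],0],[[0,0,0],0]]}}

```text
clock: 13.6
ee_pos: [0.5559, 0.1054, 0.0301]
eef_rot: [0.782, 0.622, -0.019, -0.018]
contact_force: [-5.1, -0.5, 4.8]
finger_gap: 0.203
```

```bash
python3 st.py; python3 lk.py j
```

```text
t 13.6 p [0.5559 0.1054 0.0301] tooly yaw -13.01 z [-0.0527  0.0051 -0.9986] F [-5.08 -0.48  4.77] gap 0.203
kin tip s,y [0.0401 0.0002]
```

View pics/j.png

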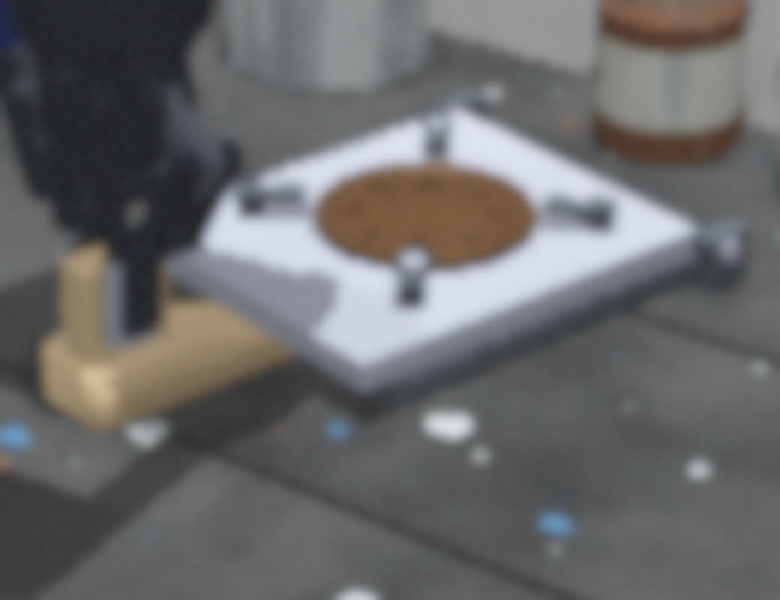

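Request:
{"name": "step_arm", "arguments": {"series": [[[0,0.005,0.001],0],[[0,0.005,0.001],0],[[0,0,0],0],[[0,0,0],0],[[0,0,0],0],[[0,0,0],0],[[0,0,0],0],[[0,0,0],0]]}}

```text
clock: 14.65
ee_pos: [0.5629, 0.1047, 0.03]
eef_rot: [0.782, 0.623, -0.021, -0.022]
contact_force: [-4.5, -0.2, 4.7]
finger_gap: 0.204
```

```bash
python3 st.py; python3 lk.py k;python3 - <<'E'
from h import *
for z in (0,.002,.004,.006):
    print(z,[np.round((proj("scene",[x,y,.012+z])[0]-[210,170])*6+2.5,1).tolist() for x,y in((.5955,.0191),(.6292,.1653))])
im=[cv2.resize(cv2.imread(f"pics/{n}_s.png")[215:240,255:290],(392,280),interpolation=2) for n in "dk"]
cv2.imwrite("pics/cmp2.png",np.hstack(im))
E
```

```text
t 14.65 p [0.5629 0.1047 0.03  ] tooly yaw -12.96 z [-0.0602  0.0078 -0.9982] F [-4.51 -0.24  4.69] gap 0.204
kin tip s,y [0.0471 0.001 ]
0 [[353.0, 393.2], [122.7, 251.6]]
0.002 [[353.0, 388.7], [122.5, 247.3]]
0.004 [[352.9, 384.1], [122.2, 243.1]]
0.006 [[352.9, 379.6], [122.0, 238.8]]
```

View pics/k.png

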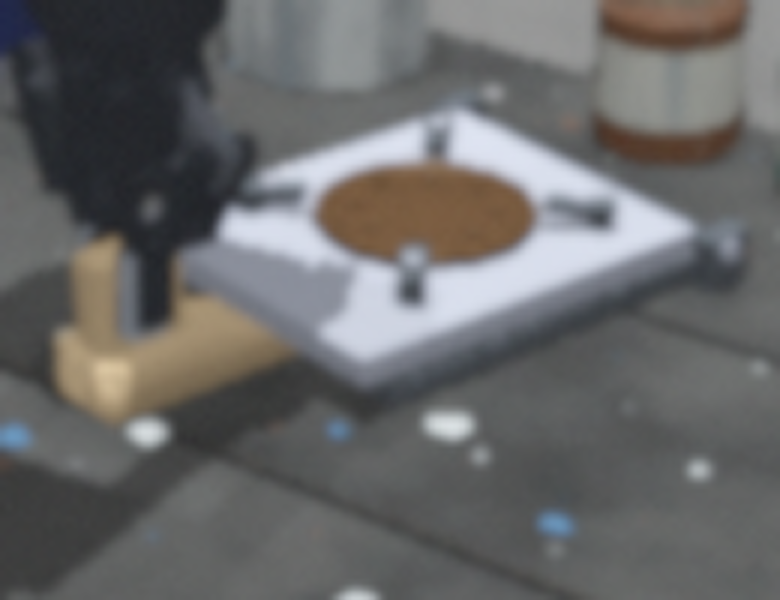

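View pics/cmp2.png

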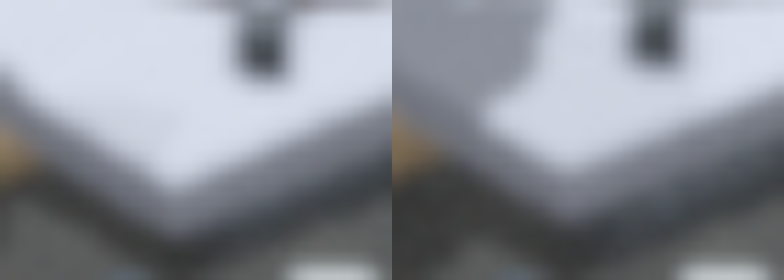

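Run:
```python
from h import *
def edge(n,c):
    g=cv2.imread(f"pics/{n}_s.png")[...,1].astype(float)[220:245,c-1:c+2].mean(1);g=cv2.GaussianBlur(g[:,None],(1,3),0)[:,0]
    i=np.where((g[:-1]>150)&(g[1:]<=150))[0][0];return 220+i+(g[i]-150)/(g[i]-g[i+1])
for n in "defijk": print(n,[round((edge("d",c)-edge(n,c))/.38,2) for c in(268,270,272,274)])
```

```text
d [np.float64(0.0), np.float64(0.0), np.float64(0.0), np.float64(0.0)]
e [np.float64(0.23), np.float64(0.31), np.float64(0.21), np.float64(0.01)]
f [np.float64(0.21), np.float64(0.37), np.float64(0.34), np.float64(0.07)]
i [np.float64(0.74), np.float64(1.25), np.float64(1.16), np.float64(0.94)]
j [np.float64(1.91), np.float64(2.24), np.float64(2.2), np.float64(2.07)]
k [np.float64(3.59), np.float64(4.14), np.float64(3.98), np.float64(3.65)]
```

Request:
{"name": "step_arm", "arguments": {"series": [[[0,0,0.0005],0],[[0,0,0],0],[[0,0,0],0],[[0,0,0],0],[[0,0,0],0],[[0,0,0],0],[[0,0,0],0],[[0,0,0],0]]}}

```text
clock: 15.7
ee_pos: [0.5629, 0.1047, 0.03]
eef_rot: [0.782, 0.623, -0.021, -0.022]
contact_force: [-5.8, -1.0, 5.1]
finger_gap: 0.199
```

```bash
python3 st.py; python3 lk.py m
python3 - <<'E'
from h import *
def edge(n,c):
    g=cv2.imread(f"pics/{n}_s.png")[...,1].astype(float)[220:245,c-1:c+2].mean(1);g=cv2.GaussianBlur(g[:,None],(1,3),0)[:,0]
    i=np.where((g[:-1]>150)&(g[1:]<=150))[0][0];return 220+i+(g[i]-150)/(g[i]-g[i+1])
print([round((edge("d",c)-edge("m",c))/.38,2) for c in(268,270,272,274)])
u=np.array([.9745,-.2246]);v=np.array([.2246,.9745]);T=np.array([.6123,.0922])+.047*u+.001*v
p=lambda a,b,z:np.round((proj("scene",[*(T-(.06-a)*u+b*v),z])[0]-[214,200])*12+5.5,0).astype(int)
im=cv2.resize(cv2.imread("pics/m_s.png")[200:248,214:278],(768,576),interpolation=2)
for a,b,z in((-.06,-.018,0),(-.06,-.018,.024),(-.06,.018,.024),(-.06,.018,0),(-.058,-.009,.064),(-.018,-.009,.064),(-.018,-.009,.024)): cv2.circle(im,tuple(int(i) for i in p(a,b,z)),3,(0,0,255),-1)
cv2.imwrite("pics/m2.png",im)
t=manip.camera("top");cv2.imwrite("pics/m_t.png",t)
E
```

```text
t 15.7 p [0.5629 0.1047 0.03  ] tooly yaw -12.97 z [-0.0601  0.0079 -0.9982] F [-5.8  -1.02  5.09] gap 0.199
kin tip s,y [0.0471 0.0011]
[np.float64(3.59), np.float64(4.16), np.float64(3.97), np.float64(3.62)]
```

View pics/m2.png

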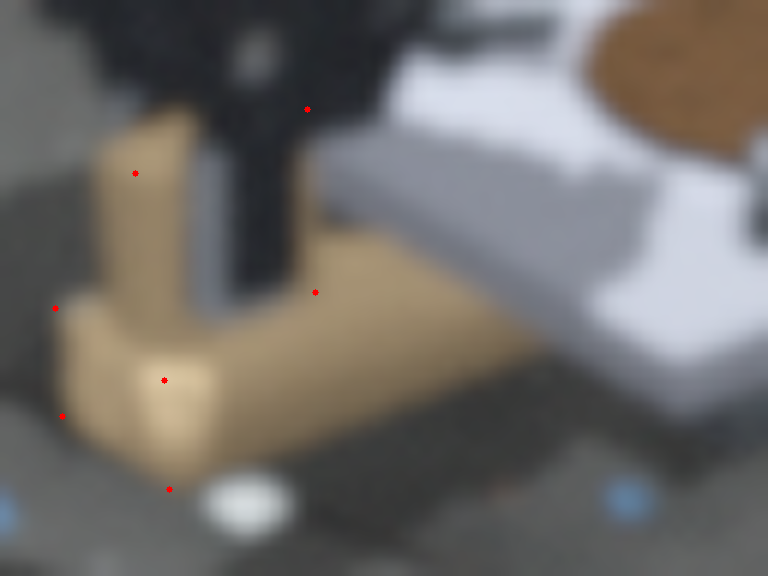

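View pics/m_t.png

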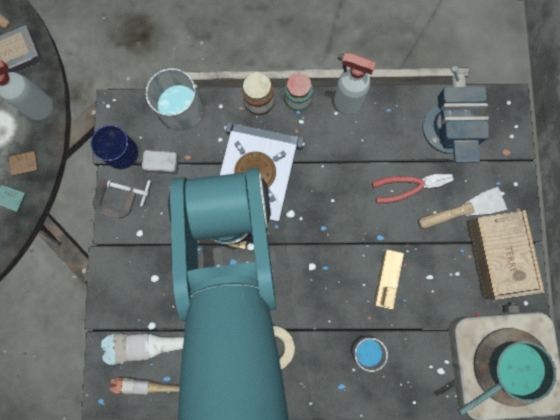

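The wedge's rear bottom corner sits at about (185,488) in the zoom, level with where a flat wedge would be. The plate corner shows about 3.9 mm of lift, unchanged over a second. The shim block, pliers and rubbing block look undisturbed in the top view.

```bash
python3 -c "
from bench import manip
print(manip.finish_job())"; python3 st.py
```

```text
the job is handed in; nothing more can be done
None
the job is handed in; nothing more can be done
```

The wedge is in place, gripped and carrying the plate, and I handed the job in at about 16 s of the 54 s allowed. I took the left-hand piece (the tapered one) by its upright grip, slid it along the bench, and pushed it square under the middle of the front edge.

**Last checks:**
- **Lift:** about 3.9 mm by the scene camera (3.6–4.2 mm along the plate corner), unchanged over a further second. The tip position from the arm's pose, about 47 mm in, predicts 3.75 mm.
- **Alignment:** the wedge is about 1 mm off the middle line by the arm's pose. It is square to the frame within about 0.1°, going by the tool's heading.
- **Forces:** about 5 N along the push and 5 N down, read at the wrist. I had no direct reading of the force between wedge and plate.
- **Grip:** the finger opening is steady at about 17 mm on the 18 mm grip. I could not read the grip force.
- **Other things:** the shim block, pliers and rubbing block look where they were in the top view; I did not measure them.

**What disagreed:**
- **Tool lean:** the first small pushing steps made the tool lean and rise about 2 mm. I added some downward pressure and used fewer, larger steps. The tool still ended leaning about 3.4° (0.06 rad).
- **Wedge flatness:** the wedge looks flat, judging by the height of its rear corner in the picture and the tool's unchanged height. I did not measure its tilt directly, so the lean may have been taken up in the finger pads.
- **Camera heights:** heights measured from both cameras came out 2–6 mm lower than the stated ones. I used the stated heights to place things from the images.

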